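# Close the button carton and hold it snug in the ratchet clamp

### The arm

A 6-joint arm with a two-finger parallel gripper is mounted at the origin on the work surface. World frame = base frame: x ahead of the robot, y to its left, z up, the work surface at z = 0. Lengths are in m, angles in rad, forces in N, time in s.
With the tool pointing down it reaches from about 0.35 to 0.925 m from the base axis. Payload 6.4 kg.
Tool frame: the origin (TCP) lies midway between the tips of the shut fingers; the grasp point (between the pads) lies 19 mm behind it; z points along the fingers, y is the line along which they close (so a half turn about z gives the same grasp; the last joint's range is limited). The gripper opens to 85 mm and grips with 20 to 120 N. Pads are 22 mm wide; open, the fingers measure 114 mm over their backs; the gripper's body (76 mm by 85 mm) begins 54 mm behind the grasp point. The pads swing forward as they close: fully open they stand 13 mm farther back than shut.
Start: joints at [0.944, 0.245, 1.558, -0, 1.339, -0.174], TCP at [0.284, 0.585, 0.231] pointing down, gripper open.
Joint ranges: [-3.13, 3.13], [-1.02, 2.26], [0.13, 2.54], [-0.95, 4.09], [0.21, 2.88], [-2.74, 2.74]. Speed limits (rad/s): [2.57, 2.57, 3.14, 3.14, 3.14, 3.14].

### API

Orientations are given as a 3x3 rotation matrix whose columns are the frame's x, y, z axes.
In Python, from station import env gives the robot as it stands. The module is installed in compiled form; this text tells all that it offers.
- The arm moves only by the tool carry_out, never from a script. Its argument "targets" is a list of rows, each a list of 6 numbers: the shift along the tool's x, y, z in units of 40 mm (1.0 is 40 mm), then the turn, a rotation vector about the tool's x, y, z in units of 6 degrees (1.0 is 6 degrees). In form: [[dx, dy, dz, rx, ry, rz], ...]. A call has 1 to 12 rows; each row shifts and turns the commanded pose from where the row before left it, along the tool's axes as they then stand; what a row does not reach is not made up. A row lasts 1/10 s, in which the tool goes at most 50 mm and 8.59 degrees, less where a joint would pass 70% of its speed; a pose out of reach is approached as far as the arm can. A call is refused whole if a number of a shift passes 1 or a number of a turn 1, either way. A call with a gripper value outside its range is refused whole. "jaw" is the finger opening in mm, from 0 to 85.4, set as the call begins (left out, the last holds). The fingers move at their own pace and stop on an object; "newtons" is the grip in N (left out, the last holds). Time passes only in rows, so rows that do not move let the fingers close. It gives the time, the measured TCP pose, the force, the opening and the grip force at its end, in the units of the state.
- env.observe(): the state, without advancing time (a new reading comes with each control period).
- env.snapshot(name): name is "side" or "top"; returns the picture (420x560x3 uint8, red, green, blue); there is no depth.
- env.camera_model(name): a dict with "fovy" (degrees; the focal length in pixels is half the picture's height over the tangent of half this angle, whatever the lens; pixels are square), "cx", "cy" (the principal point, pixels), "position" and "rotation" of the camera in the world. Camera axes: x right, y down, z forward; pixel columns grow to the right and rows downward; lengths in m; the calibration is good to about 2 mm. A picture is of the moment at which its call begins. camera_model takes no time and is no camera call.
- env.job_done(): hands the job in; it is judged then, once.
The state is a dict: "clock": time; "joint_positions": joint angles; "qvel": joint speeds; "joint_efforts": joint torques, N m; "tool_pos": TCP position; "tool_rot": TCP orientation; "force": force on the tool from outside, world axes, zero at the start; "moment": the same for the moment, N m; "gripper_width": finger opening in m; "finger_force": force on a finger pad.
Only numpy, scipy, OpenCV 4.12 (cv2) and the standard library are available. Lean on these libraries where they do the work, as an engineer would, in place of code of your own. Each camera call takes 0.05 s, during which the arm holds its last target. There are 200 camera calls.

### The job

Close the small cardboard carton that stands between the jaws of the bar clamp: fold its short inner flap down flat first, then the long outer flap over it. Then pump the clamp's ratchet trigger, squeezing it and letting it come back, until the sprung pad has come up to the carton and holds it snug against the fixed jaw with the pad pressed about half way in; do not crush the carton by pressing the pad in nearly all the way, do not push the jaw by hand, and leave the other things on the table where they are. The clamp's brake slips, so finish while holding: still squeezing the trigger, with the carton clamped.

Things in the scene. Friction and masses are not known exactly. Their poses are not given: they have to be found in the camera images.
- clamp: One-hand ratchet bar clamp, black body, on its side, bolted to the table. Origin: on the table under the bar, in the plane of the fixed jaw's face. x (level) runs along the bar from fixed to moving jaw, y (level) to the side where the jaws reach out and the carton stands, z up. In this frame, mm: housing x -62..0, y -28..25, z to 62; handle x -62..-38, y -110..-26, z 16..62; steel bar y -11..7, z 34..46.
- fixed_jaw: Fixed jaw of the clamp. Origin and axes as those of the clamp; its face is at x = 0, y 25..121 mm, z 10..52 mm, and looks to +x, towards the carton.
- bar: The sliding bar with the moving jaw at its end; axes as the clamp's. Origin: middle of the jaw's face that carries the sprung pad, 31 mm above the table, 75 mm to the +y side of the bar. In the clamp's frame wide open the jaw lies at x 150..168, y -11..117, z 10..52 mm, and moves to -x as it closes.
- trigger: Trigger; axes as the clamp's. Origin: middle of the trigger's front (+x of the clamp) face, 40 mm above the table, 70 mm to the -y side of the bar's axis (clamp x -4, y -70 mm when let go). Press it towards -x of the clamp, to the handle. The trigger is a grey upright blade 12 mm thick, clamp y -102..-30, z 16..62 mm.
- handle_back (a point): Middle of the handle's rear (-x) face, 40 mm above the table, opposite the trigger's face. The two faces are 58 mm apart with the trigger let go, 40 mm when fully squeezed, so a gripper from above can span both. No other object stands within 30 mm of either.
- trigger_travel (a joint): Trigger travel in m: 0 let go, 0.0175 fully squeezed (it slides straight towards the handle). Its return spring takes 3 N at 0 and 5 N fully squeezed and brings it back by itself when let go.
- jaw_travel (a joint): How far the bar with the moving jaw is drawn in, m: 0 wide open, 0.068 most. A squeezed trigger's pawl pulls it in mm for mm (after up to 5 mm of play: tooth pitch 5 mm); as the trigger comes back the pawl clicks over the teeth and the bar stays (within 1.5 mm). Moving the bar takes 3 N. Its brake holds 2-3 N: with more on the pad, the bar slips back when the trigger is let go.
- pad_travel (a joint): How far the moving jaw's sprung pad is pushed into its jaw, m: 0 free, 0.016 fully in. Spring 1 N per mm: the clamping force in N is this travel in mm.
- pad: Sprung pad; axes as the clamp's. Origin: centre of the face on the moving jaw, 31 mm above the table, 75 mm to the +y side of the bar's axis, facing the carton (-x of the clamp). The pad is a rubber plate 8 x 70 x 38 mm on two steel pins; the free gap behind it to the jaw is about 17 mm.
- carton: Brown cardboard button carton, loose, about 0.36 kg, open top with two flaps, between the jaws: 75 mm along x, 80 along y, 60 high. Origin: centre of its underside; axes nearly those of the clamp. It starts 2 to 4 mm off the fixed jaw and 29 to 50 mm off the pad. Clamping slides it against the fixed jaw (friction up to about 5 N).
- inner_flap (a joint): Angle of the short inner flap (36 mm long from its hinge, 71 wide, 2.5 thick), rad: 0 lies flat over the opening, pointing to +y of the carton; pi/2 upright; more leans outward. Stays where it is left; 0.014 N m turns it.
- outer_flap (a joint): Angle of the long outer flap (78 mm long from its hinge, 75 wide, 2.5 thick), rad: 0 lies flat over the whole top and the inner flap, pointing to -y of the carton; pi/2 upright; more leans outward. Stays where it is left; 0.014 N m turns it.
- inner_hinge (a point): Middle of the inner flap's hinge, which runs along the carton's x at its y = -40 mm wall (next to the bar), 60.5 mm above the table.
- outer_hinge (a point): Middle of the outer flap's hinge, which runs along the carton's x at its y = +40 mm wall, 64 mm above the table.
- button_box_mid (a point): Bystander: frosted plastic button box with a clip-on lid, 126 x 91 x 55 mm. This point is its centre, half-way up.
- bobbin_case_mid (a point): Bystander: black plastic bobbin case with a tray front, 110 x 150 x 60 mm. This point is its centre, half-way up.
- bead_bowl_mid (a point): Bystander: glass bead bowl, 110 mm across, 45 mm high. This point is its centre, half-way up.
- darning_egg_mid (a point): Bystander: maple darning egg standing on its blunt end with its handle up, 60 mm thick, 122 mm high. This point is its centre, half-way up.
- sewing_gauge_mid (a point): Bystander: chrome sewing gauge, a flat bar 150 x 20 x 5 mm lying on the table. This point is its centre, half-way up.
- spool_mid (a point): Bystander: wooden spool standing upright, 32 mm across, 40 mm high. This point is its centre, half-way up.
- tape_case_mid (a point): Bystander: white plastic tape-measure case, 55 x 55 x 22 mm. This point is its centre, half-way up.
There are look-alikes about, which are no part of the job. Several things have the shape of the carton; the one meant has the colours described above.

How it is judged:
On the way, in this order (a step that is already met when the one before it is completed fails the run):
1. the short inner flap lies flat (within 0.15 rad) while the outer flap still stands open (value of joint inner_flap below 0.15 rad and value of joint outer_flap above 0.5 rad), for 0.1 s.
2. the long outer flap lies flat over it (value of joint each of inner_flap, outer_flap below 0.15 rad), for 0.2 s.
3. with both flaps shut and the trigger pressed by the fingers, the pad has met the carton (all of step 2 and contact force between pad and carton above 0.5 N and contact force between the fingers and trigger above 1 N), for 0.1 s.
At the end, for the whole second after the job is handed in: Both flaps lie flat (within 0.15 rad), the carton stands upright and still, clamped between the fixed jaw (over 1 N) and the sprung pad (4 to 11.5 N, pad 4 to 11.5 mm of its 16 mm in), and the fingers still press the trigger (over 2 N), which is off its rest (all of step 2 and contact force between pad and carton between 4 and 11.5 N and contact force between carton and fixed_jaw above 1 N and value of joint pad_travel between 0.004 and 0.0115 m and contact force between the fingers and trigger above 2 N and value of joint trigger_travel above 0.001 m and angle between carton's own z axis and vertical below 0.08 rad and linear speed of carton below 0.02 m/s); the arm keeps its last pose, push and grip.
It fails at once if the carton is crushed: the pad presses it with more than 14.5 N (contact force between pad and carton above 14.5 N).
It fails at once if the moving jaw or its pad is pushed by hand (over 3 N) (contact force between the fingers and pad above 3 N or contact force between the fingers and bar above 3 N).
It fails at once if a bystander is shoved more than 30 mm (distance of any of button_box_mid, bobbin_case_mid, bead_bowl_mid, darning_egg_mid, sewing_gauge_mid, spool_mid, tape_case_mid from where it was at the start of the episode above 0.03 m).
It also fails if it takes over 66 s, if anything falls off the work surface, if the arm or the gripper's body presses on something with over 40 N, if the wrist force passes 120 N, or if a joint passes its speed limit or range.

## Working session

There is one attempt and no reset: what is moved stays moved. The work goes in short steps, Python scripts to look and compute and a tool call to move; the robot and the scene stay as the last step left them, time stands still between calls to the robot, and variables do not carry over. Pictures are saved under pics/ and viewed, at most 10 in all, crops included, and the job is handed in when it is done.

Besides the shell and the picture viewer there is one more tool, called after ">>>" by a JSON object that holds its "api" and its "payload". carry_out: Moves the arm, as the interface text tells. Its arguments: {"type":"object","properties":{"targets":{"type":"array"},"jaw":{"type":"number"},"newtons":{"type":"number"}},"required":["targets"]}

```bash
mkdir -p pics; python3 - <<'E'
from station import env
import cv2,numpy as np
np.set_printoptions(precision=4,suppress=True)
for n in("side","top"):
    cv2.imwrite(f"pics/{n}0.png",env.snapshot(n)[:,:,::-1]); print(n,env.camera_model(n))
print(env.observe())
E
```

```text
side {'fovy': 44.653799544158915, 'cx': 279.6019338824744, 'cy': 208.97379752274156, 'position': array([-0.2344, -0.83  ,  0.7584]), 'rotation': array([[ 0.7361, -0.3388,  0.586 ],
       [-0.6767, -0.3889,  0.6251],
       [ 0.0161, -0.8567, -0.5155]])}
top {'fovy': 48.839175890745025, 'cx': 276.2419352790346, 'cy': 203.71297886855496, 'position': array([ 0.2878, -0.0076,  1.3096]), 'rotation': array([[ 0.0495, -0.9776,  0.2048],
       [-0.9988, -0.0487,  0.0092],
       [ 0.001 , -0.205 , -0.9788]])}
{'clock': 0.1, 'joint_positions': array([ 0.944 ,  0.2458,  1.5589,  0.    ,  1.3387, -0.1741]), 'qvel': array([ 0.0007, -0.0009, -0.0034, -0.0009, -0.0011, -0.0003]), 'joint_efforts': array([ -0.0006, -43.0666, -32.7132,  -0.0001,   0.0028,   0.    ]), 'tool_pos': array([0.284 , 0.5841, 0.2303]), 'tool_rot': array([[-0.8993,  0.4374, -0.001 ],
       [ 0.4374,  0.8993, -0.0014],
       [ 0.0003, -0.0017, -1.    ]]), 'force': array([-0.0193, -0.4371,  0.1249]), 'moment': array([0.004 , 0.0166, 0.0121]), 'finger_force': 0.0, 'gripper_width': 0.08520052773242101}
```

View pics/side0.png

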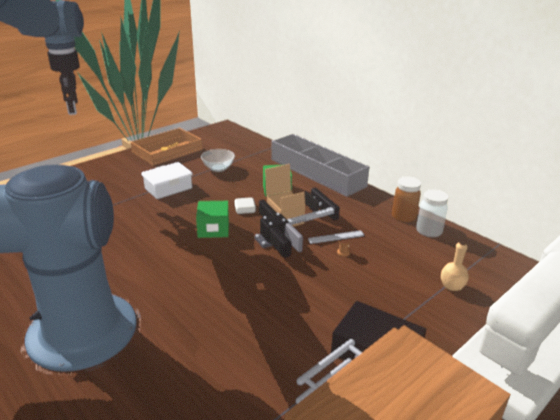

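View pics/top0.png

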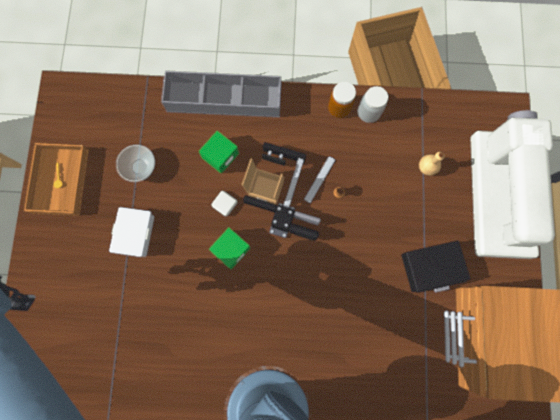

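The top view shows the clamp housing near (285,215), the moving jaw at (283,153) and the carton at (265,182). The green look-alikes are at (218,151) and (230,247). I'll zoom in on both views.

```bash
python3 - <<'E'
import cv2
a=cv2.imread("pics/top0.png")[132:248,195:350];cv2.imwrite("pics/t1.png",cv2.resize(a,None,fx=5,fy=5,interpolation=cv2.INTER_CUBIC))
a=cv2.imread("pics/side0.png")[150:265,225:380];cv2.imwrite("pics/s1.png",cv2.resize(a,None,fx=5,fy=5,interpolation=cv2.INTER_CUBIC))
E
```

```text
(no output)
```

View pics/t1.png

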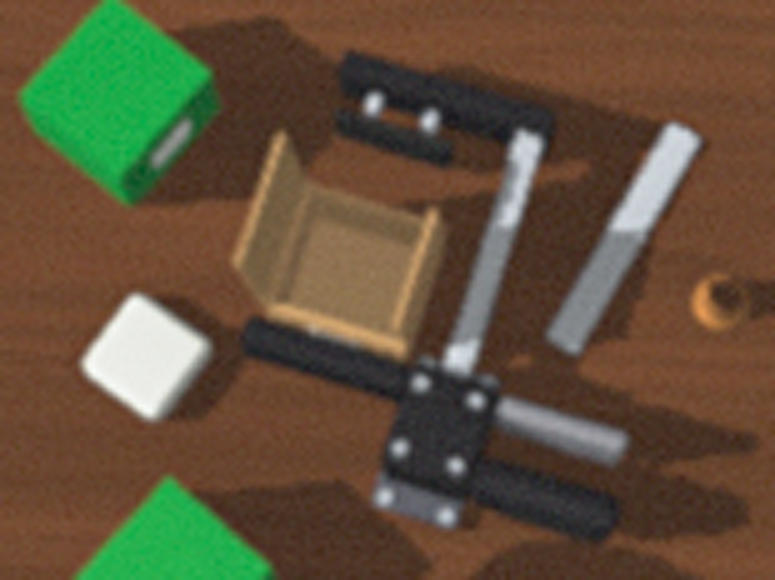

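View pics/s1.png

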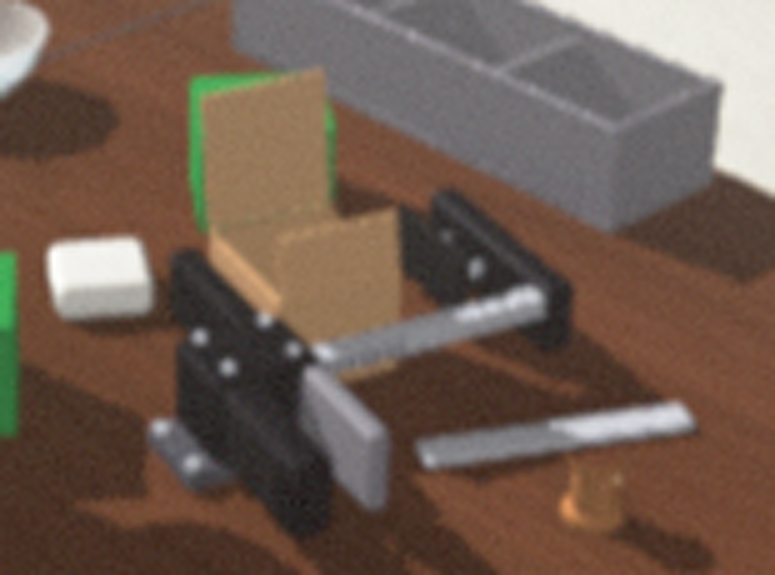

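The top crop shows these pixels: moving jaw back corners (345,52) and (553,108), trigger outer end (628,432), handle end (605,540), fixed jaw end (250,318). The carton's front rim runs from (275,305) to (405,350). The inner flap is near upright and the outer flap leans outward. I'll fit the poses from these.

```bash
cat > h.py <<'E'
from station import env
import numpy as np
from scipy.optimize import least_squares
np.set_printoptions(precision=4,suppress=True)
cam={n:env.camera_model(n) for n in("top","side")}
for c in cam.values(): c["f"]=210/np.tan(np.radians(c["fovy"]/2))
off={"top":(195,132),"side":(225,150)}
def full(n,p): return np.array(p)/5+np.array(off[n])-0.4
def ray(n,p):
    c=cam[n]; d=c["rotation"]@[(p[0]-c["cx"])/c["f"],(p[1]-c["cy"])/c["f"],1]; return c["position"],d
def plane(n,p,z):
    o,d=ray(n,p); return o+d*(z-o[2])/d[2]
def proj(n,P):
    c=cam[n]; q=(P-c["position"])@c["rotation"]; return q[...,:2]/q[...,2:]*c["f"]+[c["cx"],c["cy"]]
def tri(p,q):
    (o,d),(a,b)=ray("top",p),ray("side",q); s=np.linalg.lstsq(np.c_[d,-b],a-o,rcond=None)[0]
    return (o+s[0]*d+a+s[1]*b)/2,np.linalg.norm(o+s[0]*d-a-s[1]*b)
def W(P,pose):
    P=np.atleast_2d(P)/1000.; c,s=np.cos(pose[2]),np.sin(pose[2])
    return np.c_[pose[0]+c*P[:,0]-s*P[:,1],pose[1]+s*P[:,0]+c*P[:,1],P[:,2]]
E
cat > m.py <<'E'
from h import *
T=[((168,117,52),(345,52)),((168,-11,52),(553,108)),((0,25,62),(417,357)),((0,-28,62),(500,378)),((-4,-102,62),(629,432)),
((-16,-102,62),(619,463)),((-62,-110,62),(605,540)),((-38,-110,62),(617,500)),((0,121,52),(248,318))]
S=[((168,-11,52),(570,288)),((-4,-102,62),(387,432)),((168,117,52),(443,188)),((-62,-110,62),(297,532-70))]
A=np.array([t[0] for t in T]);B=np.array([full("top",t[1]) for t in T])
r=least_squares(lambda p:(proj("top",W(A,p))-B).ravel(),[.6,0,0],loss="soft_l1")
print(r.x,"\n",r.fun.reshape(-1,2))
for a,b in S: print("side",a,proj("side",W(a,r.x))[0]-full("side",b))
p=r.x;np.save("clamp.npy",p)
def C(P): # world->clamp mm
    d=P-np.array([p[0],p[1],0]);c,s=np.cos(p[2]),np.sin(p[2]);return np.array([c*d[0]+s*d[1],-s*d[0]+c*d[1],d[2]])*1000
for nm,a,z in[("rim front L",(273,306),.062),("rim front R",(405,354),.061),("pad facetop L",(338,130),.05),("pad facetop R",(448,163),.05)]:
    print(nm,C(plane("top",full("top",a),z)))
for nm,a,b in[("outer tip far",(283,132),(323,68)),("outer tip near",(236,264),(203,93)),("inner tip far",(435,208),(397,210)),("inner tip near",(405,352),(278,237))]:
    P,e=tri(full("top",a),full("side",b));print(nm,P,e,C(P))
E
python3 m.py
```

```text
[ 0.5423 -0.0198 -0.257 ] 
 [[-0.4087 -1.8149]
 [ 0.8314 -0.0879]
 [-1.8667  0.7806]
 [-0.0856  2.2787]
 [-0.4784  0.8549]
 [ 0.2777 -1.2191]
 [ 1.093   0.2255]
 [ 1.2025 -0.136 ]
 [-0.877  -0.8552]]
side (168, -11, 52) [ 2.1206 -0.5892]
side (-4, -102, 62) [0.7916 0.3311]
side (168, 117, 52) [ 2.9064 -0.8443]
side (-62, -110, 62) [-0.6848  2.1584]
rim front L [  7.0986 105.4877  62.    ]
rim front R [ 3.4668 27.6403 61.    ]
pad facetop L [118.2691 103.9594  50.    ]
pad facetop R [118.5291  38.537   50.    ]
outer tip far [0.6498 0.076  0.1442] 0.0029833923293612562 [ 79.5916 120.0117 144.1857]
outer tip near [0.5779 0.0954 0.1448] 0.0008121235472931827 [  5.1737 120.4499 144.7558]
inner tip far [ 0.6261 -0.0063  0.0982] 0.000933346901774607 [77.6317 34.3671 98.2091]
inner tip near [0.5459 0.0042 0.1066] 0.004523580068973853 [ -2.6042  24.1711 106.6201]
```

```bash
cat > m2.py <<'E'
from h import *
T=[((168,117,52),(345,52)),((168,-11,52),(553,108)),((125,110,50),(337,130)),((125,40,50),(449,164)),((0,25,62),(417,357)),((0,-28,62),(500,378)),((-4,-102,62),(629,432)),
((-16,-102,62),(619,463)),((-62,-110,62),(605,540)),((-38,-110,62),(617,500)),((0,121,52),(248,318))]
S=[((168,-11,52),(570,288)),((-4,-102,62),(387,432)),((168,117,52),(443,188)),((-4,-102,16),(385,503))]
def fit():
  def res(p):
    o=[]
    for n,L in(("top",T),("side",S)):
        for a,b in L:
            a=np.array(a,float); 
            if a[0]>100:a[0]-=p[3]*1000
            o.append(proj(n,W(a,p))[0]-full(n,b))
    return np.array(o).ravel()
  r=least_squares(res,[.54,0,-.25,0],loss="soft_l1",x_scale=[.01,.01,.1,.01]);return r.x,res(r.x).reshape(-1,2)
p,f=fit();np.save("clamp.npy",p)
def C(P):
    d=P-np.array([p[0],p[1],0]);c,s=np.cos(p[2]),np.sin(p[2]);return np.array([c*d[0]+s*d[1],-s*d[0]+c*d[1],d[2]])*1000
if __name__=="__main__":
  print(p,"\n",f)
  for nm,a,z in[("rim front L",(273,306),.062),("rim front R",(405,354),.061)]:
    print(nm,C(plane("top",full("top",a),z)))
  for nm,a,b in[("outer tip far",(283,132),(323,68)),("outer tip near",(236,264),(203,93)),("inner tip far",(435,208),(397,210)),("inner tip near",(405,352),(278,237))]:
    P,e=tri(full("top",a),full("side",b));print(nm,P,e,C(P))
E
python3 m2.py
```

```text
[ 0.5433 -0.0197 -0.2684  0.0083] 
 [[-0.557   0.2297]
 [ 0.5715  2.4503]
 [-1.4164 -0.7314]
 [-0.4003 -0.1247]
 [-1.8448  0.3059]
 [-0.1335  2.0071]
 [-0.6348  0.8656]
 [ 0.0729 -1.2237]
 [ 0.6915  0.1936]
 [ 0.8989 -0.137 ]
 [-0.7222 -1.6866]
 [ 0.126   0.2862]
 [ 0.6529  0.2646]
 [ 1.4074 -0.1885]
 [ 0.322   1.4701]]
rim front L [  4.8897 105.2029  62.    ]
rim front R [ 2.1475 27.3191 61.    ]
outer tip far [0.6498 0.076  0.1442] 0.0029833923293612562 [ 77.2121 120.5542 144.1857]
outer tip near [0.5779 0.0954 0.1448] 0.0008121235472931827 [  2.794  120.1422 144.7558]
inner tip far [ 0.6261 -0.0063  0.0982] 0.000933346901774607 [76.2307 34.8927 98.2091]
inner tip near [0.5459 0.0042 0.1066] 0.004523580068973853 [ -3.8835  23.7808 106.6201]
```

```bash
cat > go.py <<'E'
import sys
from h import *
from scipy.spatial.transform import Rotation as R
def go(*t):  # target TCP in clamp frame, mm; tool y along clamp x, z down
    p=np.load("clamp.npy");o=env.observe();c,s=np.cos(p[2]),np.sin(p[2])
    Y=np.array([c,s,0]);Z=np.array([0,0,-1.]);X=np.cross(Y,Z);G=np.c_[X,Y,Z]
    d=o["tool_pos"]-[p[0],p[1],0];print("now clamp",np.round([1e3*(c*d[0]+s*d[1]),1e3*(-s*d[0]+c*d[1]),1e3*d[2]],1),"F",o["force"].round(1),"w",round(o["gripper_width"]*1e3,1),"ff",round(o["finger_force"],1),"t",o["clock"])
    print("turn units",(R.from_matrix(o["tool_rot"].T@G).as_rotvec(degrees=True)/6).round(2))
    for a in [t[i:i+3] for i in range(0,len(t),3)]:
        w=W(a,p)[0]; print(a,"units, final axes",(G.T@(w-o["tool_pos"])/.04).round(2),"world",w.round(3))
if __name__=="__main__": go(*map(float,sys.argv[1:]))
E
python3 go.py 40 5 200; python3 - <<'E'
import sys;sys.path.insert(0,".")
from m2 import *
for n,q,z in(("spool",(716,303),.04),("gauge lo",(565,345),.005),("gauge hi",(685,135),.005),("tape",(148,355),.022)):print(n,C(plane("top",full("top",q),z)))
E
```

```text
now clamp [-410.2  513.4  230.3] F [-0.  -0.4  0.1] w 85.2 ff 0.0 t 0.1
turn units [-0.02  0.01 13.24]
(40.0, 5.0, 200.0) units, final axes [-12.71  11.25   0.76] world [ 0.583 -0.026  0.2  ]
spool [  89.1725 -128.6624   40.    ]
gauge lo [ 47.3756 -55.0025   5.    ]
gauge hi [190.1218 -84.2229   5.    ]
tape [-36.2931 168.6587  22.    ]
```

>>> {"api": "carry_out", "payload": {"targets": [[0,0,0,0,0,1],[0,0,0,0,0,1],[0,0,0,0,0,1],[0,0,0,0,0,1],[0,0,0,0,0,1],[0,0,0,0,0,1],[0,0,0,0,0,1],[0,0,0,0,0,1],[0,0,0,0,0,1],[0,0,0,0,0,1],[0,0,0,0,0,1],[0,0,0,0,0,1]], "jaw": 0}}

```text
clock: 1.3
tool_pos: [0.2841, 0.5842, 0.2306]
tool_rot: [[0.142, 0.99, -0.001], [0.99, -0.142, -0.001], [-0.001, -0.001, -1.0]]
force: [0.3, 0.0, 0.8]
gripper_width: -0.0003
finger_force: 0.0
```

```bash
python3 go.py 40 5 200
```

```text
now clamp [-410.1  513.6  230.6] F [0.3 0.  0.8] w -0.3 ff 0.0 t 1.3
turn units [-0.    0.01  1.2 ]
(40.0, 5.0, 200.0) units, final axes [-12.71  11.25   0.77] world [ 0.583 -0.026  0.2  ]
```

>>> {"api": "carry_out", "payload": {"targets": [[0,0,0,0,0,1],[0,0,0,0,0,0.2],[-0.85,0.75,0,0,0,0],[-0.85,0.75,0,0,0,0],[-0.85,0.75,0,0,0,0],[-0.85,0.75,0,0,0,0],[-0.85,0.75,0,0,0,0],[-0.85,0.75,0,0,0,0],[-0.85,0.75,0,0,0,0],[-0.85,0.75,0,0,0,0],[-0.85,0.75,0,0,0,0],[-0.85,0.75,0,0,0,0]]}}

```text
clock: 2.5
tool_pos: [0.4855, 0.1762, 0.2313]
tool_rot: [[0.26, 0.966, 0.0], [0.966, -0.26, 0.0], [0.0, 0.0, -1.0]]
force: [0.3, 0.4, -0.1]
gripper_width: 0.0
finger_force: 0.0
```

```bash
python3 go.py 40 5 200
```

```text
now clamp [-107.7  173.6  231.3] F [ 0.3  0.4 -0.1] w 0.0 ff 0.0 t 2.5
turn units [ 0.   -0.    0.06]
(40.0, 5.0, 200.0) units, final axes [-4.21  3.69  0.78] world [ 0.583 -0.026  0.2  ]
```

>>> {"api": "carry_out", "payload": {"targets": [[-0.84,0.74,0,0,0,0],[-0.84,0.74,0,0,0,0],[-0.84,0.74,0,0,0,0],[-0.84,0.74,0,0,0,0],[-0.84,0.74,0,0,0,0],[0,0,0.9,0,0,0],[0,0,0.9,0,0,0],[0,0,0.9,0,0,0],[0,0,0.9,0,0,0],[0,0,0,0,0,0],[0,0,0,0,0,0]]}}

```text
clock: 3.6
tool_pos: [0.584, -0.0228, 0.0874]
tool_rot: [[0.26, 0.966, -0.001], [0.966, -0.26, 0.0], [-0.0, -0.001, -1.0]]
force: [0.9, -0.3, 0.7]
gripper_width: -0.0001
finger_force: 0.0
```

```bash
python3 go.py 40 15 85; python3 - <<'E'
from h import *
import cv2
a=env.snapshot("top")[132:248,195:350,::-1];b=env.snapshot("side")[110:226,225:380,::-1]
cv2.imwrite("pics/c1.png",cv2.resize(np.hstack([a,b]),None,fx=2.58,fy=2.58,interpolation=cv2.INTER_CUBIC))
E
```

```text
now clamp [40.   7.8 87.4] F [ 0.9 -0.3  0.7] w -0.1 ff 0.0 t 3.6
turn units [-0.01  0.    0.05]
(40.0, 15.0, 85.0) units, final axes [ 0.18 -0.    0.06] world [ 0.586 -0.016  0.085]
```

View pics/c1.png

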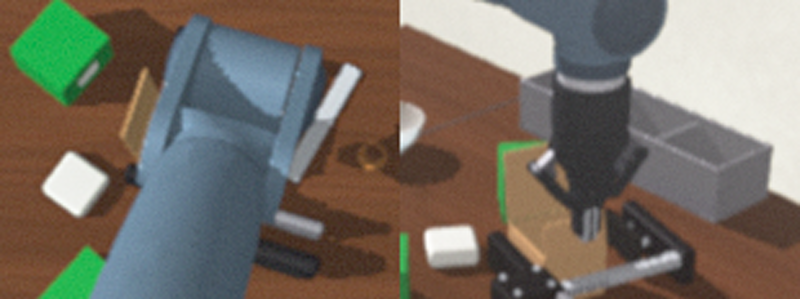

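The top view is blocked by the arm. The side view shows the shut fingertips at (590,235), on the bar side of the still-upright inner flap. I'll fold the inner flap.

>>> {"api": "carry_out", "payload": {"targets": [[0.15,0,0.18,0,0,0],[0.2,0,0,0,0,0],[0.2,0,0.05,0,0,0],[0.2,0,0.07,0,0,0],[0.15,0,0.1,0,0,0],[0.1,0,0.1,0,0,0],[0,0,0.06,0,0,0],[0,0,0.0,0,0,0]]}}

```text
clock: 4.5
tool_pos: [0.5942, 0.016, 0.0642]
tool_rot: [[0.261, 0.965, -0.001], [0.965, -0.261, 0.0], [0.0, -0.001, -1.0]]
force: [-0.1, -0.3, -0.3]
gripper_width: -0.0
finger_force: 0.0
```

```bash
python3 go.py 40 48 63
```

```text
now clamp [39.6 47.9 64.2] F [-0.1 -0.3 -0.3] w -0.0 ff 0.0 t 4.5
turn units [-0.01 -0.    0.04]
(40.0, 48.0, 63.0) units, final axes [0.   0.01 0.03] world [0.595 0.016 0.063]
```

>>> {"api": "carry_out", "payload": {"targets": [[0,0,0.04,0,0,0],[0,0,0,0,0,0],[0,0,0,0,0,0]]}}

```text
clock: 4.8
tool_pos: [0.5945, 0.0155, 0.0633]
tool_rot: [[0.262, 0.965, -0.0], [0.965, -0.262, -0.0], [-0.0, -0.0, -1.0]]
force: [-0.6, -0.0, 0.2]
gripper_width: 0.0001
finger_force: 0.0
```

>>> {"api": "carry_out", "payload": {"targets": [[0,0,0.04,0,0,0],[0,0,0,0,0,0],[0,0,0,0,0,0]]}}

```text
clock: 5.1
tool_pos: [0.5948, 0.0155, 0.063]
tool_rot: [[0.261, 0.965, -0.0], [0.965, -0.261, -0.0], [-0.0, -0.0, -1.0]]
force: [-3.8, 0.1, 8.4]
gripper_width: -0.0003
finger_force: 3.8
```

```bash
python3 go.py 40 48 63; python3 - <<'E'
from h import *
import cv2
b=env.snapshot("side")[140:226,245:360,::-1]
cv2.imwrite("pics/c2.png",cv2.resize(b,None,fx=5,fy=5,interpolation=cv2.INTER_CUBIC))
E
```

```text
now clamp [40.2 47.6 63. ] F [-3.8  0.1  8.4] w -0.3 ff 3.8 t 5.1
turn units [-0.    0.    0.04]
(40.0, 48.0, 63.0) units, final axes [ 0.01 -0.01 -0.  ] world [0.595 0.016 0.063]
```

View pics/c2.png

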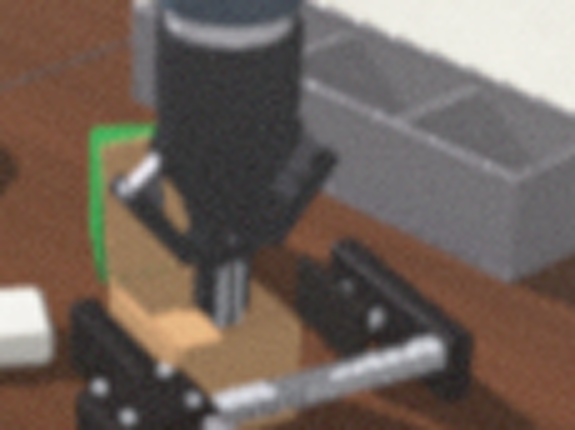

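The side view shows the inner flap flat under the fingers at (230,320), with the carton's wall top at z≈63 giving a firm reaction. The outer flap still stands. Next I go round to its outside.

>>> {"api": "carry_out", "payload": {"targets": [[0,0,-0.5,0,0,0],[0,0,-1,0,0,0],[0,0,-1,0,0,0],[0,0,-1,0,0,0],[0.85,0,0,0,0,0],[0.85,0,0,0,0,0],[0.85,0,0,0,0,0],[0,0,0,0,0,0],[0,0,0.7,0,0,0],[0,0,0.7,0,0,0],[0,0,0.8,0,0,0],[0,0,0,0,0,0]]}}

```text
clock: 6.35
tool_pos: [0.6173, 0.1135, 0.1083]
tool_rot: [[0.262, 0.965, -0.01], [0.965, -0.262, -0.0], [-0.003, -0.01, -1.0]]
force: [-0.9, -0.3, -1.8]
gripper_width: 0.0004
finger_force: 0.0
```

```bash
python3 go.py 40 140 113  40 90 113 40 70 98
```

```text
now clamp [ 36.  148.1 108.3] F [-0.9 -0.3 -1.8] w 0.4 ff 0.0 t 6.35
turn units [-0.09  0.03  0.03]
(40.0, 140.0, 113.0) units, final axes [-0.2   0.1  -0.12] world [0.619 0.105 0.113]
(40.0, 90.0, 113.0) units, final axes [-1.45  0.1  -0.12] world [0.606 0.056 0.113]
(40.0, 70.0, 98.0) units, final axes [-1.95  0.1   0.26] world [0.6   0.037 0.098]
```

>>> {"api": "carry_out", "payload": {"targets": [[-0.35,0.05,0,0,0,0],[-0.35,0.05,0,0,0,0],[-0.35,0,0,0,0,0],[-0.35,0,0,0,0,0],[-0.25,0,0.1,0,0,0],[-0.25,0,0.2,0,0,0],[-0.2,0,0.2,0,0,0],[-0.1,0,0.2,0,0,0],[0,0,0.15,0,0,0],[0,0,0.1,0,0,0],[0,0,0,0,0,0]]}}

```text
clock: 7.45
tool_pos: [0.6016, 0.0286, 0.0747]
tool_rot: [[0.261, 0.965, -0.002], [0.965, -0.261, 0.0], [-0.0, -0.002, -1.0]]
force: [0.3, 0.8, 0.2]
gripper_width: 0.0001
finger_force: 0.0
```

```bash
python3 go.py 40 60 66
```

```text
now clamp [43.3 62.1 74.7] F [0.3 0.8 0.2] w 0.1 ff 0.0 t 7.45
turn units [-0.02  0.    0.04]
(40.0, 60.0, 66.0) units, final axes [-0.05 -0.08  0.22] world [0.598 0.028 0.066]
```

>>> {"api": "carry_out", "payload": {"targets": [[-0.1,0,0.1,0,0,0],[-0.1,0,0.1,0,0,0],[-0.1,0,0,0,0,0],[0,0,0,0,0,0]]}}

```text
clock: 7.85
tool_pos: [0.5988, 0.016, 0.0676]
tool_rot: [[0.262, 0.965, -0.0], [0.965, -0.262, -0.0], [-0.0, -0.0, -1.0]]
force: [-1.0, 0.8, -0.7]
gripper_width: 0.0001
finger_force: 0.0
```

>>> {"api": "carry_out", "payload": {"targets": [[0,0,0.04,0,0,0],[0,0,0,0,0,0],[0,0,0,0,0,0]]}}

```text
clock: 8.15
tool_pos: [0.5993, 0.0164, 0.0665]
tool_rot: [[0.261, 0.965, 0.001], [0.965, -0.261, -0.0], [-0.0, 0.001, -1.0]]
force: [0.5, -1.7, 1.7]
gripper_width: -0.0001
finger_force: 0.9
```

```bash
python3 go.py 40 60 66; python3 - <<'E'
from h import *
import cv2
b=env.snapshot("side")[140:226,245:360,::-1]
cv2.imwrite("pics/c3.png",cv2.resize(b,None,fx=5,fy=5,interpolation=cv2.INTER_CUBIC))
E
```

```text
now clamp [44.4 49.7 66.5] F [ 0.5 -1.7  1.7] w -0.1 ff 0.9 t 8.15
turn units [0.01 0.   0.04]
(40.0, 60.0, 66.0) units, final axes [ 0.26 -0.11  0.01] world [0.598 0.028 0.066]
```

View pics/c3.png

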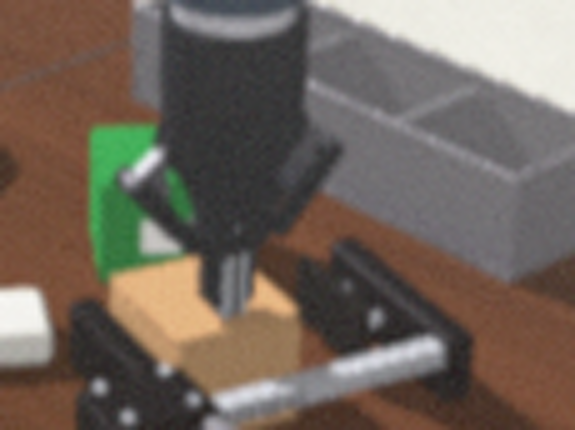

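The side view shows both flaps shut, with a flat top around (200,290). I'll lift and move over the trigger and handle.

>>> {"api": "carry_out", "payload": {"targets": [[0,0,-0.5,0,0,0],[0,0,-1,0,0,0],[0,0,-1,0,0,0],[-0.75,-0.5,0,0,0,0],[-0.75,-0.5,0,0,0,0],[-0.75,-0.5,0,0,0,0],[-0.75,-0.43,0,0,0,0],[0,0,0,0,0,0],[0,0,0,0,0,0]], "jaw": 78, "newtons": 20}}

```text
clock: 9.1
tool_pos: [0.4929, -0.0792, 0.1661]
tool_rot: [[0.262, 0.965, 0.0], [0.965, -0.262, 0.0], [0.0, 0.0, -1.0]]
force: [1.0, 0.7, 0.3]
gripper_width: 0.0777
finger_force: 0.0
```

```bash
python3 go.py -33 -70 25; python3 - <<'E'
from h import *
import cv2
a=env.snapshot("top")[132:248,195:350,::-1];b=env.snapshot("side")[140:256,225:380,::-1]
cv2.imwrite("pics/c4.png",cv2.resize(np.hstack([a,b]),None,fx=2.58,fy=2.58,interpolation=cv2.INTER_CUBIC))
E
```

```text
now clamp [-32.8 -70.7 166.1] F [1.  0.7 0.3] w 77.7 ff 0.0 t 9.1
turn units [ 0.   -0.    0.03]
(-33.0, -70.0, 25.0) units, final axes [ 0.02 -0.    3.53] world [ 0.493 -0.078  0.025]
```

View pics/c4.png

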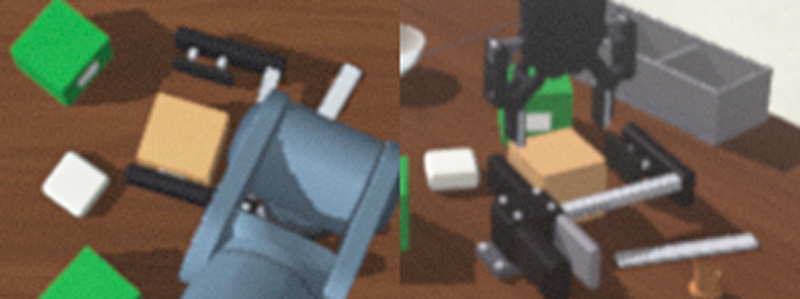

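The carton is shut and upright at (182,137) in the top half. The moving jaw and pad stay visible, and the fingers are high above the clamp. Descending now.

>>> {"api": "carry_out", "payload": {"targets": [[0,0,0.7,0,0,0],[0,0,0.7,0,0,0],[0,0,0.7,0,0,0],[0,0,0.4,0,0,0],[0,0,0,0,0,0]]}}

```text
clock: 9.7
tool_pos: [0.4916, -0.0775, 0.0634]
tool_rot: [[0.26, 0.966, -0.005], [0.966, -0.26, 0.002], [0.001, -0.006, -1.0]]
force: [0.2, -0.6, 0.4]
gripper_width: 0.0783
finger_force: 0.0
```

>>> {"api": "carry_out", "payload": {"targets": [[0,0,0.4,0,0,0],[0,0,0.4,0,0,0],[0,0,0.2,0,0,0],[0,0,0,0,0,0]]}}

```text
clock: 10.1
tool_pos: [0.493, -0.0786, 0.0258]
tool_rot: [[0.261, 0.965, -0.001], [0.965, -0.261, 0.0], [0.0, -0.001, -1.0]]
force: [-0.5, 0.1, 0.7]
gripper_width: 0.0778
finger_force: 0.0
```

>>> {"api": "carry_out", "payload": {"targets": [[0,0,0,0,0,0],[0,0,0,0,0,0],[0,0,0,0,0,0],[0,0,0,0,0,0]], "jaw": 62}}

```text
clock: 10.5
tool_pos: [0.4938, -0.0793, 0.0268]
tool_rot: [[0.261, 0.965, 0.002], [0.965, -0.261, -0.001], [-0.0, 0.002, -1.0]]
force: [1.5, -0.3, 0.3]
gripper_width: 0.062
finger_force: 0.5
```

>>> {"api": "carry_out", "payload": {"targets": [[0,0.04,0,0,0,0],[0,0,0,0,0,0],[0,0,0,0,0,0],[0,0,0,0,0,0],[0,0,0,0,0,0]], "jaw": 52}}

```text
clock: 11.0
tool_pos: [0.4928, -0.0789, 0.0267]
tool_rot: [[0.26, 0.966, -0.006], [0.966, -0.26, 0.001], [-0.0, -0.006, -1.0]]
force: [-11.9, 2.3, 13.8]
gripper_width: 0.0521
finger_force: 11.6
```

```bash
cat > look.py <<'E'
import sys
from h import *
import cv2,subprocess
from go import go
go(-33,-70,25)
a=env.snapshot("top")[132:192,205:305,::-1]
cv2.imwrite(f"pics/{sys.argv[1]}.png",cv2.resize(a,None,fx=6,fy=6,interpolation=cv2.INTER_CUBIC))
# dark pad / jaw along the clamp-x line at several y, z=50mm: brightness profile
p=np.load("clamp.npy");g=env.snapshot("top").astype(np.float32).mean(2)
xs=np.arange(60,175,1.)
L=[]
for y in(58,62,66,82,86,90):
    q=proj("top",W(np.c_[xs,0*xs+y,0*xs+50],p)).astype(np.float32)
    L.append(cv2.remap(g,q[None,:,0],q[None,:,1],cv2.INTER_LINEAR)[0])
m=np.mean(L,0);print({int(x):int(v) for x,v in zip(xs[::3],m[::3])})
E
python3 look.py d1
```

```text
now clamp [-33.1 -70.5  26.7] F [-11.9   2.3  13.8] w 52.1 ff 11.6 t 11.0
turn units [-0.06  0.    0.05]
(-33, -70, 25) units, final axes [0.01 0.   0.04] world [ 0.493 -0.078  0.025]
{60: 173, 63: 173, 66: 172, 69: 172, 72: 172, 75: 172, 78: 172, 81: 162, 84: 123, 87: 84, 90: 76, 93: 78, 96: 78, 99: 78, 102: 78, 105: 75, 108: 62, 111: 45, 114: 38, 117: 42, 120: 49, 123: 59, 126: 84, 129: 109, 132: 121, 135: 115, 138: 90, 141: 59, 144: 43, 147: 46, 150: 49, 153: 46, 156: 45, 159: 51, 162: 64, 165: 76, 168: 81, 171: 82, 174: 82}
```

View pics/d1.png

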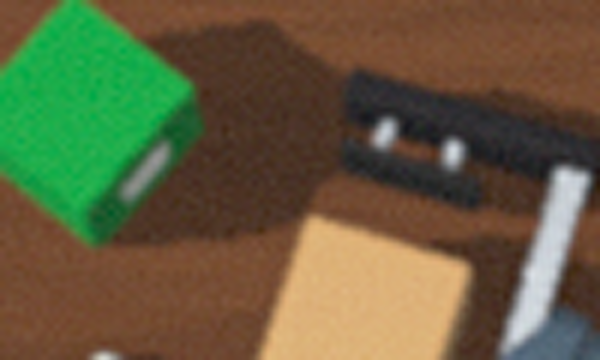

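>>> {"api": "carry_out", "payload": {"targets": [[0,-0.04,0,0,0,0],[0,0,0,0,0,0],[0,0,0,0,0,0],[0,0,0,0,0,0],[0,0,0,0,0,0],[0,0,0,0,0,0]], "jaw": 46}}

```text
clock: 11.7
tool_pos: [0.4899, -0.0781, 0.0265]
tool_rot: [[0.26, 0.966, -0.01], [0.966, -0.26, 0.002], [-0.0, -0.01, -1.0]]
force: [-16.0, 4.0, 20.1]
gripper_width: 0.0464
finger_force: 15.4
```

```bash
python3 look.py d2
```

```text
now clamp [-36.1 -70.4  26.5] F [-16.    4.   20.1] w 46.4 ff 15.4 t 11.7
turn units [-0.1   0.    0.05]
(-33, -70, 25) units, final axes [0.01 0.08 0.04] world [ 0.493 -0.078  0.025]
{60: 172, 63: 173, 66: 173, 69: 171, 72: 173, 75: 173, 78: 173, 81: 162, 84: 122, 87: 85, 90: 76, 93: 78, 96: 79, 99: 76, 102: 65, 105: 45, 108: 40, 111: 44, 114: 48, 117: 58, 120: 83, 123: 115, 126: 129, 129: 114, 132: 86, 135: 55, 138: 39, 141: 46, 144: 49, 147: 45, 150: 45, 153: 51, 156: 65, 159: 75, 162: 80, 165: 79, 168: 81, 171: 82, 174: 82}
```

>>> {"api": "carry_out", "payload": {"targets": [[0,-0.16,0,0,0,0],[0,-0.06,0,0,0,0],[0,0,0,0,0,0],[0,0,0,0,0,0],[0,0,0,0,0,0]], "jaw": 41.5}}

```text
clock: 12.3
tool_pos: [0.4868, -0.0773, 0.027]
tool_rot: [[0.262, 0.965, 0.006], [0.965, -0.262, -0.001], [0.0, 0.006, -1.0]]
force: [7.9, 0.2, -2.7]
gripper_width: 0.0413
finger_force: 3.5
```

```bash
python3 look.py d3
```

```text
now clamp [-39.2 -70.5  27. ] F [ 7.9  0.2 -2.7] w 41.3 ff 3.5 t 12.3
turn units [ 0.05 -0.    0.04]
(-33, -70, 25) units, final axes [0.01 0.15 0.05] world [ 0.493 -0.078  0.025]
{60: 173, 63: 172, 66: 172, 69: 171, 72: 172, 75: 171, 78: 173, 81: 161, 84: 122, 87: 84, 90: 78, 93: 77, 96: 64, 99: 44, 102: 41, 105: 42, 108: 49, 111: 58, 114: 82, 117: 112, 120: 124, 123: 115, 126: 95, 129: 58, 132: 43, 135: 46, 138: 48, 141: 46, 144: 45, 147: 51, 150: 63, 153: 74, 156: 78, 159: 80, 162: 80, 165: 81, 168: 81, 171: 81, 174: 81}
```

>>> {"api": "carry_out", "payload": {"targets": [[0,0.22,0,0,0,0],[0,0,0,0,0,0],[0,0,0,0,0,0],[0,0,0,0,0,0],[0,0,0,0,0,0]], "jaw": 64}}

```text
clock: 12.9
tool_pos: [0.4928, -0.079, 0.0259]
tool_rot: [[0.261, 0.965, -0.0], [0.965, -0.261, 0.0], [0.0, -0.0, -1.0]]
force: [0.6, -0.3, -1.2]
gripper_width: 0.0636
finger_force: 0.6
```

```bash
python3 look.py d4
```

```text
now clamp [-33.  -70.6  25.9] F [ 0.6 -0.3 -1.2] w 63.6 ff 0.6 t 12.9
turn units [-0.   -0.    0.04]
(-33, -70, 25) units, final axes [0.01 0.   0.02] world [ 0.493 -0.078  0.025]
{60: 172, 63: 172, 66: 172, 69: 172, 72: 172, 75: 172, 78: 172, 81: 162, 84: 123, 87: 84, 90: 75, 93: 76, 96: 67, 99: 49, 102: 41, 105: 41, 108: 46, 111: 56, 114: 81, 117: 112, 120: 123, 123: 115, 126: 93, 129: 59, 132: 41, 135: 45, 138: 49, 141: 47, 144: 46, 147: 51, 150: 62, 153: 73, 156: 78, 159: 79, 162: 80, 165: 81, 168: 81, 171: 81, 174: 81}
```

>>> {"api": "carry_out", "payload": {"targets": [[0,-0.05,0,0,0,0],[0,-0.05,0,0,0,0],[0,-0.05,0,0,0,0],[0,-0.05,0,0,0,0],[0,0,0,0,0,0],[0,0,0,0,0,0]], "jaw": 41.5}}

```text
clock: 13.6
tool_pos: [0.4872, -0.0775, 0.027]
tool_rot: [[0.262, 0.965, 0.005], [0.965, -0.262, -0.001], [0.0, 0.005, -1.0]]
force: [6.3, -0.8, -1.0]
gripper_width: 0.0416
finger_force: 3.0
```

```bash
python3 look.py d5
```

```text
now clamp [-38.8 -70.6  27. ] F [ 6.3 -0.8 -1. ] w 41.6 ff 3.0 t 13.6
turn units [ 0.05 -0.    0.04]
(-33, -70, 25) units, final axes [0.01 0.15 0.05] world [ 0.493 -0.078  0.025]
{60: 172, 63: 172, 66: 171, 69: 172, 72: 172, 75: 173, 78: 173, 81: 160, 84: 111, 87: 52, 90: 38, 93: 46, 96: 55, 99: 77, 102: 106, 105: 126, 108: 125, 111: 100, 114: 62, 117: 42, 120: 45, 123: 49, 126: 48, 129: 46, 132: 49, 135: 59, 138: 69, 141: 74, 144: 76, 147: 77, 150: 78, 153: 79, 156: 79, 159: 78, 162: 80, 165: 81, 168: 81, 171: 81, 174: 83}
```

>>> {"api": "carry_out", "payload": {"targets": [[0,0.2,0,0,0,0],[0,0,0,0,0,0],[0,0,0,0,0,0],[0,0,0,0,0,0],[0,0,0,0,0,0]], "jaw": 64}}

```text
clock: 14.2
tool_pos: [0.4928, -0.079, 0.0258]
tool_rot: [[0.261, 0.965, -0.0], [0.965, -0.261, 0.0], [-0.0, -0.0, -1.0]]
force: [2.2, 0.1, -1.6]
gripper_width: 0.0637
finger_force: 0.9
```

>>> {"api": "carry_out", "payload": {"targets": [[0,-0.05,0,0,0,0],[0,-0.05,0,0,0,0],[0,-0.02,0,0,0,0],[0,0,0,0,0,0],[0,0,0,0,0,0],[0,0,0,0,0,0]], "jaw": 49}}

```text
clock: 14.8
tool_pos: [0.4906, -0.0786, 0.0274]
tool_rot: [[0.261, 0.965, 0.005], [0.965, -0.261, -0.002], [-0.0, 0.006, -1.0]]
force: [5.4, -0.9, 1.4]
gripper_width: 0.0492
finger_force: 3.1
```

```bash
python3 look.py d6
```

```text
now clamp [-35.2 -70.7  27.4] F [ 5.4 -0.9  1.4] w 49.2 ff 3.1 t 14.8
turn units [0.05 0.   0.04]
(-33, -70, 25) units, final axes [0.02 0.06 0.06] world [ 0.493 -0.078  0.025]
{60: 172, 63: 172, 66: 172, 69: 173, 72: 172, 75: 172, 78: 174, 81: 160, 84: 109, 87: 55, 90: 60, 93: 96, 96: 124, 99: 130, 102: 110, 105: 79, 108: 48, 111: 44, 114: 49, 117: 49, 120: 47, 123: 47, 126: 53, 129: 66, 132: 72, 135: 77, 138: 78, 141: 77, 144: 77, 147: 76, 150: 76, 153: 77, 156: 79, 159: 79, 162: 80, 165: 81, 168: 82, 171: 82, 174: 81}
```

>>> {"api": "carry_out", "payload": {"targets": [[0,-0.05,0,0,0,0],[0,0,0,0,0,0],[0,0,0,0,0,0],[0,0,0,0,0,0]], "jaw": 45}}

```text
clock: 15.3
tool_pos: [0.4889, -0.0781, 0.0277]
tool_rot: [[0.261, 0.965, 0.006], [0.965, -0.261, -0.002], [-0.0, 0.006, -1.0]]
force: [5.4, 0.0, 3.3]
gripper_width: 0.0451
finger_force: 2.9
```

```bash
python3 look.py d7
```

```text
now clamp [-37.  -70.7  27.7] F [5.4 0.  3.3] w 45.1 ff 2.9 t 15.3
turn units [0.06 0.   0.04]
(-33, -70, 25) units, final axes [0.02 0.1  0.07] world [ 0.493 -0.078  0.025]
{60: 172, 63: 172, 66: 172, 69: 172, 72: 172, 75: 172, 78: 173, 81: 160, 84: 109, 87: 74, 90: 96, 93: 116, 96: 122, 99: 109, 102: 74, 105: 47, 108: 46, 111: 49, 114: 48, 117: 47, 120: 47, 123: 55, 126: 65, 129: 71, 132: 76, 135: 78, 138: 78, 141: 77, 144: 77, 147: 77, 150: 77, 153: 79, 156: 78, 159: 79, 162: 79, 165: 80, 168: 80, 171: 81, 174: 83}
```

>>> {"api": "carry_out", "payload": {"targets": [[0,-0.04,0,0,0,0],[0,0,0,0,0,0],[0,0,0,0,0,0],[0,0,0,0,0,0]], "jaw": 42}}

```text
clock: 15.8
tool_pos: [0.4878, -0.0779, 0.0279]
tool_rot: [[0.261, 0.965, 0.007], [0.965, -0.261, -0.002], [-0.0, 0.007, -1.0]]
force: [7.0, -0.5, 1.0]
gripper_width: 0.0419
finger_force: 4.0
```

```bash
python3 look.py d8
```

```text
now clamp [-38.1 -70.8  27.9] F [ 7.  -0.5  1. ] w 41.9 ff 4.0 t 15.8
turn units [0.07 0.   0.04]
(-33, -70, 25) units, final axes [0.02 0.13 0.07] world [ 0.493 -0.078  0.025]
{60: 172, 63: 172, 66: 172, 69: 173, 72: 173, 75: 172, 78: 173, 81: 158, 84: 110, 87: 86, 90: 106, 93: 115, 96: 108, 99: 79, 102: 49, 105: 45, 108: 50, 111: 48, 114: 47, 117: 47, 120: 53, 123: 66, 126: 71, 129: 76, 132: 78, 135: 78, 138: 78, 141: 77, 144: 76, 147: 75, 150: 77, 153: 77, 156: 79, 159: 80, 162: 79, 165: 81, 168: 82, 171: 81, 174: 82}
```

>>> {"api": "carry_out", "payload": {"targets": [[0,0.21,0,0,0,0],[0,0,0,0,0,0],[0,0,0,0,0,0],[0,0,0,0,0,0],[0,0,0,0,0,0]], "jaw": 64}}

```text
clock: 16.4
tool_pos: [0.4927, -0.0789, 0.0257]
tool_rot: [[0.261, 0.965, -0.0], [0.965, -0.261, 0.0], [0.0, -0.0, -1.0]]
force: [3.1, -0.6, -2.5]
gripper_width: 0.0639
finger_force: 1.5
```

>>> {"api": "carry_out", "payload": {"targets": [[0,-0.05,0,0,0,0],[0,-0.05,0,0,0,0],[0,-0.02,0,0,0,0],[0,0,0,0,0,0],[0,0,0,0,0,0],[0,0,0,0,0,0]], "jaw": 50}}

```text
clock: 17.0
tool_pos: [0.4915, -0.0788, 0.0276]
tool_rot: [[0.261, 0.965, 0.008], [0.965, -0.261, -0.002], [-0.0, 0.008, -1.0]]
force: [9.0, -1.9, -1.6]
gripper_width: 0.05
finger_force: 5.0
```

```bash
python3 look.py d9
```

```text
now clamp [-34.4 -70.7  27.6] F [ 9.  -1.9 -1.6] w 50.0 ff 5.0 t 17.0
turn units [0.07 0.   0.04]
(-33, -70, 25) units, final axes [0.02 0.03 0.07] world [ 0.493 -0.078  0.025]
{60: 172, 63: 172, 66: 172, 69: 173, 72: 174, 75: 172, 78: 149, 81: 100, 84: 84, 87: 104, 90: 105, 93: 69, 96: 44, 99: 45, 102: 49, 105: 48, 108: 47, 111: 46, 114: 58, 117: 70, 120: 76, 123: 76, 126: 78, 129: 77, 132: 78, 135: 78, 138: 79, 141: 78, 144: 76, 147: 78, 150: 78, 153: 79, 156: 79, 159: 78, 162: 80, 165: 81, 168: 82, 171: 80, 174: 81}
```

>>> {"api": "carry_out", "payload": {"targets": [[0,-0.02,0,0,0,0],[0,0,0,0,0,0],[0,0,0,0,0,0],[0,0,0,0,0,0],[0,0,0,0,0,0]], "jaw": 48.5}}

```text
clock: 17.6
tool_pos: [0.4911, -0.0787, 0.0279]
tool_rot: [[0.262, 0.965, 0.008], [0.965, -0.262, -0.002], [-0.0, 0.009, -1.0]]
force: [10.9, -0.2, -1.0]
gripper_width: 0.0487
finger_force: 6.5
```

```bash
python3 look.py e1; python3 - <<'E'
import cv2,numpy as np
r=lambda n:cv2.imread(f"pics/{n}.png")[::2,::2][:, :]
cv2.imwrite("pics/e1x.png",cv2.resize(np.hstack([cv2.imread("pics/d6.png")[30:330,220:600],cv2.imread("pics/e1.png")[30:330,220:600]]),None,fx=1.05,fy=1.05))
E
```

```text
now clamp [-34.8 -70.7  27.9] F [10.9 -0.2 -1. ] w 48.7 ff 6.5 t 17.6
turn units [0.08 0.   0.04]
(-33, -70, 25) units, final axes [0.02 0.04 0.07] world [ 0.493 -0.078  0.025]
{60: 172, 63: 172, 66: 172, 69: 172, 72: 173, 75: 171, 78: 149, 81: 99, 84: 82, 87: 100, 90: 99, 93: 61, 96: 43, 99: 47, 102: 48, 105: 47, 108: 46, 111: 50, 114: 61, 117: 71, 120: 76, 123: 76, 126: 76, 129: 77, 132: 78, 135: 79, 138: 79, 141: 78, 144: 76, 147: 76, 150: 76, 153: 78, 156: 80, 159: 78, 162: 80, 165: 81, 168: 80, 171: 81, 174: 81}
```

View pics/e1x.png

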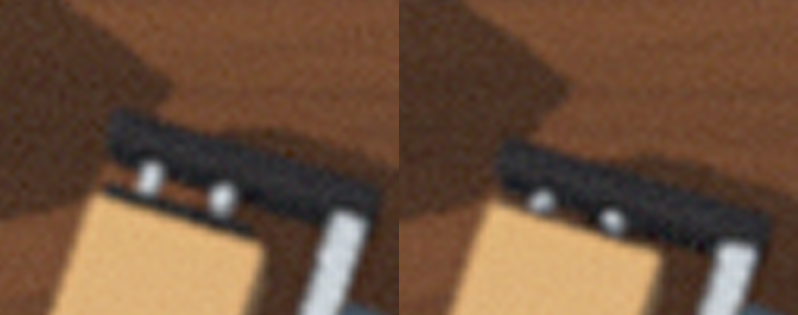

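Left is just before contact and right is now. In the right panel the carton has slid to the fixed jaw, and the pin gap at (540–610,205–220) is about a third shorter. I put the pad at roughly 6 mm in, so a little more squeeze.

>>> {"api": "carry_out", "payload": {"targets": [[0,-0.02,0,0,0,0],[0,0,0,0,0,0],[0,0,0,0,0,0],[0,0,0,0,0,0],[0,0,0,0,0,0],[0,0,0,0,0,0]], "jaw": 47.2}}

```text
clock: 18.3
tool_pos: [0.4905, -0.0785, 0.028]
tool_rot: [[0.262, 0.965, 0.009], [0.965, -0.262, -0.003], [-0.0, 0.009, -1.0]]
force: [11.0, -1.0, -0.1]
gripper_width: 0.0476
finger_force: 8.0
```

```bash
python3 look.py e2; python3 go.py
```

```text
now clamp [-35.4 -70.7  28. ] F [11.  -1.  -0.1] w 47.6 ff 8.0 t 18.3
turn units [0.09 0.   0.04]
(-33, -70, 25) units, final axes [0.02 0.06 0.08] world [ 0.493 -0.078  0.025]
{60: 172, 63: 173, 66: 172, 69: 172, 72: 173, 75: 171, 78: 149, 81: 99, 84: 76, 87: 83, 90: 73, 93: 47, 96: 45, 99: 50, 102: 49, 105: 47, 108: 45, 111: 54, 114: 67, 117: 72, 120: 76, 123: 77, 126: 76, 129: 77, 132: 77, 135: 78, 138: 78, 141: 79, 144: 76, 147: 75, 150: 77, 153: 77, 156: 79, 159: 80, 162: 80, 165: 81, 168: 80, 171: 82, 174: 82}
now clamp [-35.3 -70.7  28.1] F [10.4 -0.8  0. ] w 47.1 ff 8.0 t 18.4
turn units [0.09 0.   0.04]
```

```bash
python3 -c "
from station import env
print(env.job_done())"
```

```text
the job is handed in; nothing more can be done
None
```

I closed both flaps, inner then outer, and handed the job in still squeezing the trigger, with the carton against the fixed jaw and the pad an estimated 7.5 mm in; the hand-in returned no verdict.

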